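Bring the pastry tongs out of the half-opening biscuit case

TASK

The pastry tongs have been left lying in the low biscuit case, whose opening is shorter than they are. Slide the clear cover right back by its knob and leave it open, then bring the tongs out jaws first, tilted through the opening, without levering hard against the covers or moving the other things on the counter. Finish while still holding the tongs: keep them still and level, right way up, with the jaws over the middle of the white tray and about 15 cm above it.

Things in the scene. Friction and masses are not known exactly. Their poses are not given: they have to be found in the camera images.
- case: Biscuit case: low wooden box fixed to the counter, 150 wide (its x) x 400 long (its y) x 87 mm high. Origin: centre of its underside, z up. Inside 132 wide, 380 long. End walls 69 mm high, long sides with aluminium tracks 87 mm. Two clear covers lie on top: a fixed one over the -y half, a sliding one over the +y half that goes back over the fixed one, so only the +y half can open.
- case_floor (a point): Centre of the case's inside floor, 8 mm above the case's underside; axes as the case's. With the cover right back the opening runs from 4 to 190 mm on the +y side of this point (186 mm long, 132 mm wide).
- fixed_cover: The fixed clear cover on the -y half of the case, 142 x 196 x 4 mm, origin at its centre. Its free edge (thin aluminium strip) crosses the case 4 mm on the +y side of the case's middle; its underside is 62.5 mm above the case's inside floor.
- sliding_cover (a joint): Travel of the sliding clear cover (142 x 196 x 4 mm, underside 78.5 mm above the counter) in m: 0 = shut, 0.180 = right back over the fixed cover, at its stop. It moves toward the case's -y with about 1.2 N of friction and stays where it is left. Starts between 0 and 0.035.
- cover_knob (a point): The grip of the steel knob on the sliding cover: 20 mm across, standing 30 mm above the cover; this point is on its axis, 12 mm below its top and 18 mm above the cover's upper face. Axes as the case's. It is on the case's centre line, 27 mm on the +y side of the middle when shut.
- tongs_mid (a point): Middle of the steel pastry tongs (330 long, 65 wide, 39 mm high, 0.08 kg; rigid, they do not close), 19.5 mm above their underside. Own +x runs to the jaws (tip at +165 mm), y across, z up. They lie on the case's floor along it, jaws toward its +y end, hinge end (-165 mm) under the fixed cover. At x = +55 they are 43 mm wide and 2 to 33 mm above their underside; they balance near there.
- tongs_jaws (a point): Point between the jaws of the tongs, 135 mm from tongs_mid along their own +x, at half height; here the tongs are 57 mm wide and 39 mm high. Axes as tongs_mid.
- tongs_hinge (a point): Point near the hinge end of the tongs, 150 mm from tongs_mid toward own -x, 12.5 mm above their underside. Here they are 9 mm wide, 16 mm high (a small catch 15 mm further in reaches from the underside to 26 mm up). The tongs widen and deepen evenly from here to the jaws.
- tongs: The tongs as a whole: origin under tongs_mid, on their underside, axes as tongs_mid.
- tray_mid (a point): Centre of the top of the shallow white rectangular tray (170 along its own x, 125 along its y, 12 mm high), fixed to the counter at the robot's right, in front of the case.
- tray: The same white tray; origin at the centre of its underside.
- espresso_cup_a: Leave alone: striped espresso cup with handle, 60 x 84 x 49 mm; origin at its underside.
- jar_a: Leave alone: small glass dome jar, 70 mm across, 62 mm high; origin at its underside.
- glass_b: Leave alone: clear glass standing upside down, 62 mm across, 80 mm high; origin at its underside.
- glass_c: Leave alone: clear glass standing upside down, 64 mm across, 95 mm high; origin at its underside.
- sugar_jar: Leave alone: glass sugar jar with steel top, 68 mm across, 134 mm high; origin at its underside.

How it is judged:
By the outcome, as a careful person would: the job done as asked, in the order asked, and still so for the second after the job is handed in, while the arm keeps its last pose, push and grip.
It also fails if it takes over 64 s, if anything falls off the work surface, if the arm or the gripper's body presses on something with over 40 N, if the wrist force passes 120 N, or if a joint passes its speed limit or range.

ROBOT

A 6-joint arm with a two-finger parallel gripper is mounted at the origin on the work surface; the furniture and walls round the work are solid. World frame = base frame: x ahead of the robot, y to its left, z up, the work surface at z = 0. Lengths are in m, angles in degrees, forces in N, time in s.
With the tool pointing down it reaches from about 0.3 to 0.825 m from the base axis. Payload 5.4 kg.
Tool frame: the origin (TCP) lies at the very end of the fingers, on their centre line; the grasp point (between the pads) lies grasp_offset behind it (grasp_offset is the distance from the TCP to the grasp point, in m); x points along the fingers, z is the direction in which the jaws open and shut, and the axes are right-handed (so a half turn about x gives the same grasp; the last joint's range is limited). The gripper opens to 92 mm and grips with 3 to 60 N. Pads are 20 mm wide; open, the fingers measure 128 mm over their backs; the gripper's body (75 mm by 189 mm) begins 69 mm behind the grasp point.
Start: joints at [-81.251, 9.076, 91.501, -0, 79.423, -12.038], TCP at [0.204, -0.538, 0.215] pointing down, gripper open.
Joint ranges: [-166.64, 166.64], [-54.1, 131.32], [10.49, 154.53], [-73.88, 253.88], [9.74, 151.15], [-171.62, 171.62]. Speed limits (degrees/s): [147.25, 147.25, 180, 180, 180, 180].

INTERFACE

Orientations are given as a 3x3 rotation matrix whose columns are the frame's x, y, z axes.
In Python, from bench import * gives the robot as it stands. Calls block until the motion is done:
- goto(position, orientation): joint-space move of the TCP to a pose.
- line_to(position, attitude=None, max_speed=0.15, guard=None): straight line of the TCP; attitude=None keeps the orientation; max_speed is the mean speed in m/s. With guard (N) it stops when the force on the tool has changed by that much, and returns True; else False.
- move_joints(angles): joint-space move.
- command_gripper(opening, newtons=None): opening from 0.0 (shut) to 1.0 (fully open); newtons is the grip in N (None keeps the last); returns when the fingers have stopped.
- sleep(seconds).
- ik(position, orientation): joint angles nearest the present ones, or None.
- observe(): the state.
- grab_frame(name): name is "side" or "top"; returns a dict with "image" (480x640x3 uint8, red, green, blue), "vertical_fov" (degrees; the focal length in pixels is half the picture's height over the tangent of half this angle, whatever the lens; pixels are square), "cx", "cy" (the principal point, pixels), "extrinsics" (4x4, takes a point from camera to world coordinates). Camera axes: x right, y down, z forward; pixel columns grow to the right and rows downward; lengths in m; the calibration is good to about 2 mm. A picture is of the moment at which its call begins. There is no depth.
A pose or a line that the arm cannot do raises IKError and nothing moves.
- finish_job(): hands the job in, once; it reports no verdict.
The state is a dict: "t": time; "joints": joint angles; "joint_velocities": joint speeds; "tau": joint torques, N m; "ee_pos": TCP position; "eef_rot": TCP orientation; "wrist_force": force on the tool from outside, world axes, zero at the start; "ft_torque": the same for the moment, N m; "width": opening from 0.0 (shut) to 1.0 (fully open).
Only numpy, scipy, OpenCV 4.12 (cv2) and the standard library are available. Lean on these libraries where they do the work, as an engineer would, in place of code of your own. Each camera call takes 0.05 s, during which the arm holds its last target.

## Working session

There is one attempt and no reset: what is moved stays moved. The work goes in short steps, each a Python script; the robot and the scene stay as the last script left them, time stands still between calls to the robot, and variables do not carry over. Pictures are saved under pics/ and viewed, and the job is handed in when it is done.

```bash
ls; mkdir -p pics
python3 - <<'E'
from bench import *
import cv2,numpy as np
np.set_printoptions(precision=4,suppress=True)
s=observe();print({k:s[k] for k in s})
for n in("side","top"):
    f=grab_frame(n);cv2.imwrite(f"pics/{n}0.png",f["image"][:,:,::-1]);print(n,f["vertical_fov"],f["cx"],f["cy"],f["extrinsics"])
import bench;print([x for x in dir(bench) if 'off' in x])
try: print(grasp_offset)
except Exception as e: print(e)
E
```

```text
pics
{'t': 0.0, 'joints': array([-81.2504,   9.1138,  91.5724,  -0.0001,  79.4266, -12.0366]), 'joint_velocities': array([-0.0232,  0.1274,  0.0407,  0.0083,  0.0316,  0.01  ]), 'tau': array([  0.0008, -38.5574, -32.2108,   0.0702,   0.0382,  -0.0001]), 'ee_pos': array([ 0.2039, -0.5369,  0.2136]), 'eef_rot': array([[-0.0003,  0.9349,  0.3549],
       [ 0.0019,  0.3549, -0.9349],
       [-1.    ,  0.0004, -0.0019]]), 'wrist_force': array([-0.0883,  0.1475,  0.5393]), 'ft_torque': array([-0.0564, -0.0183, -0.0116]), 'width': 1.0054738063474449}
side 54.393386311077535 319.4898777632875 241.61953569507307 [[-0.8412 -0.2921  0.4551  0.1279]
 [-0.5406  0.4355 -0.7197  0.6681]
 [ 0.012  -0.8514 -0.5243  0.5338]
 [ 0.      0.      0.      1.    ]]
top 56.60025543254406 323.95394446545174 235.72579339797926 [[ 0.0264 -0.9914  0.1278  0.4244]
 [-0.9996 -0.0254  0.0095  0.0646]
 [-0.0061 -0.128  -0.9918  0.9212]
 [ 0.      0.      0.      1.    ]]
['grasp_offset']
0.0187
```

View pics/side0.png

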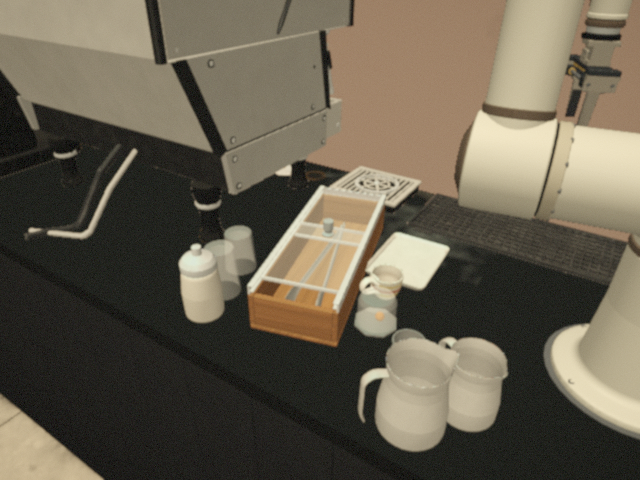

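View pics/top0.png

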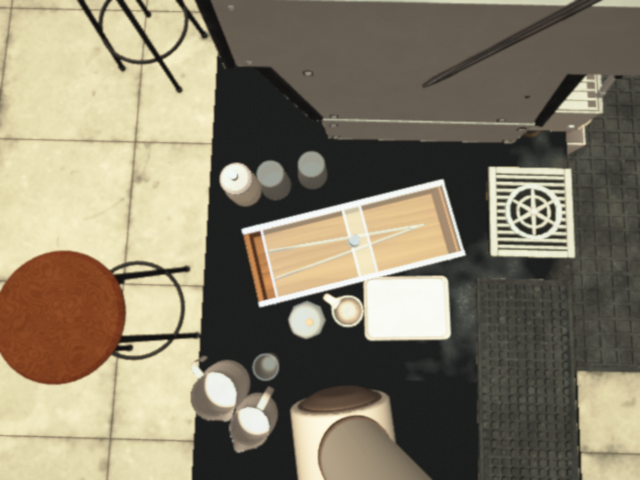

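The top view shows the case tilted slightly, with the jaw end to the left (world +y) and the knob at about (354,241). The tray is at about (407,308), and there are glasses on the far side. I'll zoom in to measure.

```bash
cat > h.py <<'E'
import numpy as np,cv2
np.set_printoptions(precision=4,suppress=True)
def cam(f):
    F=240/np.tan(np.radians(f["vertical_fov"]/2));return F,f["cx"],f["cy"],np.array(f["extrinsics"])
def ray(f,u,v):
    F,cx,cy,E=cam(f);d=E[:3,:3]@np.array([(u-cx)/F,(v-cy)/F,1]);return E[:3,3],d
def onz(f,u,v,z):
    o,d=ray(f,u,v);return o+d*(z-o[2])/d[2]
def proj(f,p):
    F,cx,cy,E=cam(f);q=E[:3,:3].T@(np.array(p)-E[:3,3]);return np.array([cx+F*q[0]/q[2],cy+F*q[1]/q[2]])
def tri(f1,p1,f2,p2):
    o1,d1=ray(f1,*p1);o2,d2=ray(f2,*p2)
    s=np.linalg.lstsq(np.c_[d1,-d2],o2-o1,rcond=None)[0]
    a,b=o1+d1*s[0],o2+d2*s[1];return (a+b)/2,np.linalg.norm(a-b)
def crop(img,x0,y0,x1,y1,s,name):
    c=cv2.resize(img[y0:y1,x0:x1],None,fx=s,fy=s,interpolation=cv2.INTER_CUBIC);cv2.imwrite("pics/"+name,c[:,:,::-1])
E
python3 - <<'E'
from bench import *
from h import *
import pickle
t=grab_frame("top");s=grab_frame("side");pickle.dump((t,s),open("f0.pkl","wb"))
crop(t["image"],225,140,475,345,3.1,"topz.png")
crop(s["image"],170,150,460,350,2.7,"sidez.png")
E
```

```text
(no output)
```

View pics/topz.png

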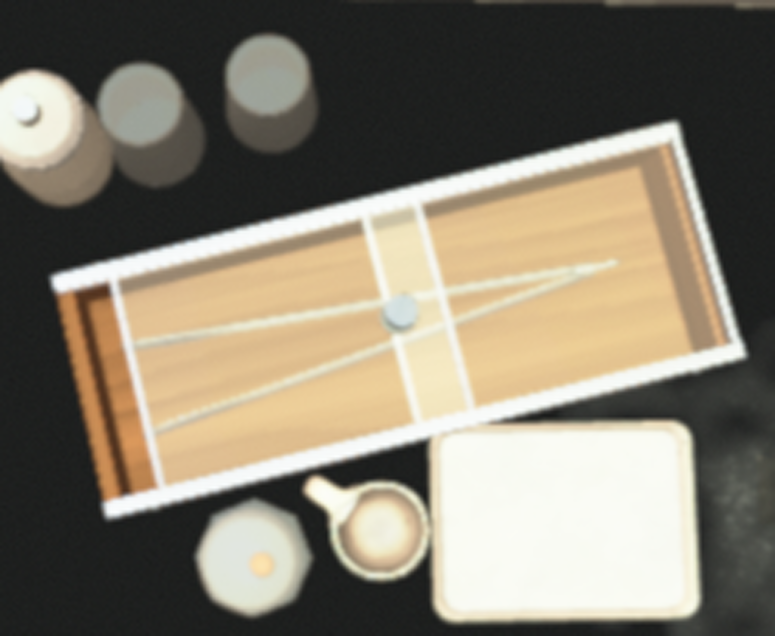

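View pics/sidez.png

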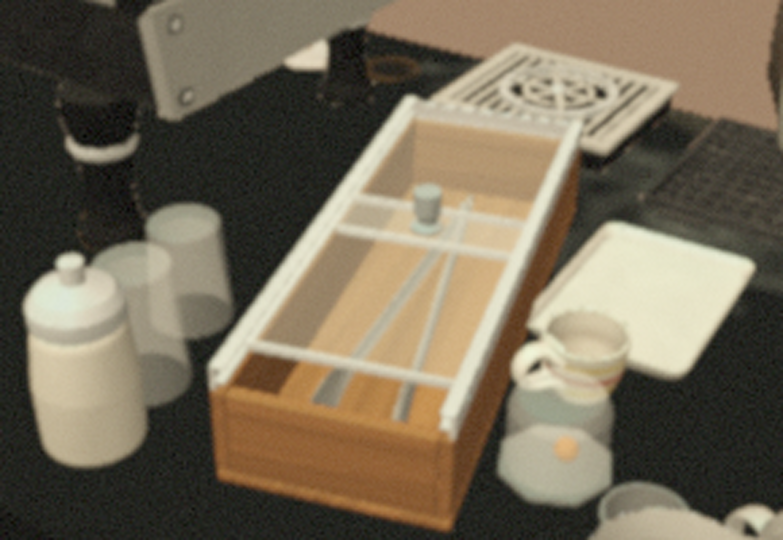

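Run:
```python
from h import *
import pickle
t,s=pickle.load(open("f0.pkl","rb"))
Z=lambda a,b:(a/3.1+225,b/3.1+140)
S=lambda a,b:(a/2.7+170,b/2.7+150)
c=[onz(t,*Z(*p),0.087)[:2] for p in [(52,277),(106,517),(745,352),(679,124)]]
c=np.array(c);print(c);print([np.linalg.norm(c[i]-c[(i+1)%4]) for i in range(4)])
ctr=c.mean(0);ey=(c[0]+c[1]-c[2]-c[3]);ey/=np.linalg.norm(ey);ex=np.array([ey[1],-ey[0]])
ex2=(c[0]+c[3]-c[1]-c[2]);ex2/=np.linalg.norm(ex2);print(ctr,ey,ex,ex2)
loc=lambda p:np.array([(p[:2]-ctr)@ex,(p[:2]-ctr)@ey])
print("knob top",loc(onz(t,*Z(400,310),.1125)),"tri",tri(t,Z(400,310),s,S(428,188)))
print("strip",[loc(onz(t,*Z(*p),.082)) for p in [(117,280),(158,487),(368,215),(415,420),(420,205),(468,408)]])
print("hinge",loc(onz(t,*Z(615,262),.008+.02)))
for p in [(137,343),(157,430)]: print("jaw",loc(onz(t,*Z(*p),.008+.037)))
print("hinge tri", tri(t,Z(612,264),s,S(467,200)))
print("jaw side",[loc(onz(s,*S(*p),.008+.0)) for p in [(322,403),(400,420)]])
tr=np.array([onz(t,*Z(*p),0.012)[:2] for p in [(430,422),(432,618),(700,618),(692,422)]]);print(tr,tr.mean(0))
for n,p,q,h in [("glassb",(268,73),(183,212),.08),("glassc",(140,103),(130,252),.095),("sug",(27,110),(70,262),.134),("jar",(255,555),(560,430),.04),("cup",(380,530),(588,325),.049)]:
    a=onz(t,*Z(*p),h);print(n,a,loc(a),tri(t,Z(*p),s,S(*q))[0])
# machine lower corner
print("case corners side check",[ (np.array(proj(s,[*x,.087]))-[170,150])*2.7 for x in c])
```

```text
[[ 0.5401  0.2283]
 [ 0.3963  0.1888]
 [ 0.505  -0.1931]
 [ 0.6453 -0.1545]]
[np.float64(0.1490947216555792), np.float64(0.3971627962965935), np.float64(0.14554430558293413), np.float64(0.3970250728692664)]
[0.5217 0.0174] [-0.2694  0.963 ] [0.963  0.2694] [0.9642 0.2653]
knob top [ 0.0004 -0.0003] tri (array([0.5213, 0.0169, 0.1138]), np.float64(0.0015069417356761814))
strip [array([0.0639, 0.1606]), array([-0.0648,  0.1652]), array([0.0654, 0.0012]), array([-0.0636,  0.0051]), array([ 0.0636, -0.0315]), array([-0.0644, -0.0279])]
hinge [ 0.0051 -0.1519]
jaw [0.0277 0.1614]
jaw [-0.0292  0.1617]
hinge tri (array([ 0.5679, -0.1264,  0.0222]), np.float64(0.0018490536346807392))
jaw side [array([0.0346, 0.1193]), array([-0.0197,  0.1202])]
[[ 0.4609 -0.0097]
 [ 0.3352 -0.0129]
 [ 0.3398 -0.185 ]
 [ 0.4654 -0.1811]] [ 0.4003 -0.0972]
glassb [0.6736 0.1006 0.08  ] [0.1687 0.0392] [0.6717 0.1003 0.0861]
glassc [0.6482 0.1781 0.095 ] [0.1652 0.1206] [0.647  0.1775 0.1011]
sug [0.6318 0.2387 0.134 ] [0.1657 0.1834] [0.6329 0.2396 0.131 ]
jar [0.3737 0.1012 0.04  ] [-0.12    0.1206] [0.3714 0.101  0.0268]
cup [0.3916 0.0234 0.049 ] [-0.1237  0.0409] [0.391  0.0233 0.0533]
case corners side check [array([208.2801, 364.2809]), array([453.81  , 415.0241]), array([579.3986, 118.4236]), array([408.4266,  94.1247])]
```

Run:
```python
from h import *
import pickle
t,s=pickle.load(open("f0.pkl","rb"))
for a,b in [((326,139),(236,193)),((323,122),(222,152)),((524,138),(340,131))]: print(tri(t,a,s,b))
crop(t["image"],200,50,600,200,2,"m1.png")
crop(s["image"],130,60,390,230,3,"m2.png")
```

```text
(array([0.699 , 0.0714, 0.1427]), np.float64(0.005458036264493889))
(array([0.7053, 0.0807, 0.2246]), np.float64(0.010129089950689011))
(array([ 0.6877, -0.2766,  0.1736]), np.float64(0.028016945884104662))
```

View pics/m1.png

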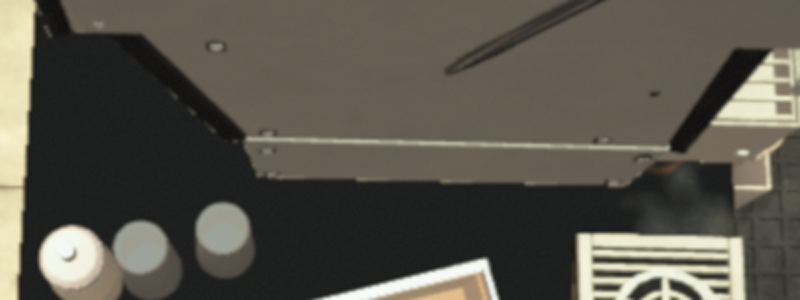

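View pics/m2.png

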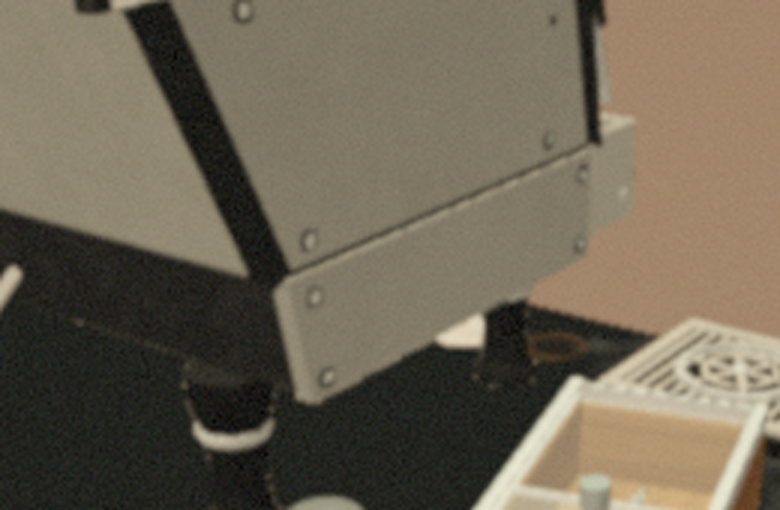

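```bash
cat >> h.py <<'E'
ctr=np.array([0.5217,0.0174]);ey=np.array([-0.2682,0.9634]);ex=np.array([0.9634,0.2682])
def W(x,y,z): return np.array([*(ctr+x*ex+y*ey),z])
EX=np.array([*ex,0]);EY=np.array([*ey,0]);EZ=np.array([0,0,1.])
def R(tx,tz):
    return np.c_[tx,np.cross(tz,tx),tz]
E
python3 - <<'E'
from bench import *
from h import *
for tz in (EY,-EY,EX,-EX):
    o=R(-EZ,tz)
    for p in (W(0,0,.2),W(0,-.155,.088),W(0,.07,.03)):
        print(tz,ik(p,o))
E
```

```text
[-0.2682  0.9634  0.    ] [ -11.369     1.8402  100.9465   -0.       77.2133 -116.9257]
[-0.2682  0.9634  0.    ] [ -25.1435   16.9414   97.331    -0.       65.7276 -130.7001]
[-0.2682  0.9634  0.    ] [  -4.0215   12.8543  110.0373   -0.       57.1084 -109.5782]
[ 0.2682 -0.9634 -0.    ] [-11.369    1.8402 100.9465   0.      77.2133  63.0743]
[ 0.2682 -0.9634 -0.    ] [-25.1435  16.9414  97.331    0.      65.7276  49.2999]
[ 0.2682 -0.9634 -0.    ] [ -4.0215  12.8543 110.0373   0.      57.1084  70.4218]
[0.9634 0.2682 0.    ] [-11.369    1.8402 100.9465  -0.      77.2133 -26.9257]
[0.9634 0.2682 0.    ] [-25.1435  16.9414  97.331   -0.      65.7276 -40.7001]
[0.9634 0.2682 0.    ] [ -4.0215  12.8543 110.0373  -0.      57.1084 -19.5782]
[-0.9634 -0.2682 -0.    ] [-11.369    1.8402 100.9465   0.      77.2133 153.0743]
[-0.9634 -0.2682 -0.    ] [-25.1435  16.9414  97.331    0.      65.7276 139.2999]
[-0.9634 -0.2682 -0.    ] [ -4.0215  12.8543 110.0373   0.      57.1084 160.4218]
```

Run:
```python
from bench import *
from h import *
o=R(-EZ,-EY)
command_gripper(0.6)
goto(W(0,0,.17),o)
line_to(W(0,0,.088),max_speed=.1,guard=8)
s=observe();print(s["t"],s["ee_pos"],s["wrist_force"])
command_gripper(0.0,15)
s=observe();print(s["t"],s["ee_pos"],s["wrist_force"],s["width"]*92)
f=grab_frame("side");crop(f["image"],170,100,460,350,2.7,"k1.png")
```

```text
4.1417 [0.5223 0.0172 0.0887] [ 0.3484 -0.1414  0.1666]
4.775 [0.5219 0.0172 0.0882] [-0.0475 -0.4549  0.206 ] 19.295668863763517
```

View pics/k1.png

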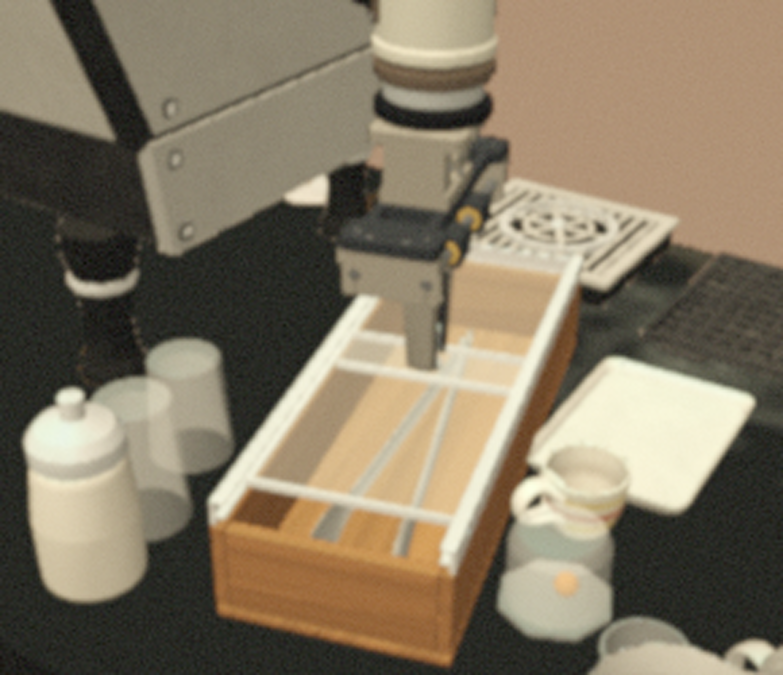

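The knob is gripped between the fingers at about (425,340) in the crop, at a 19 mm width. Next I pull it back to the stop.

Run:
```python
from bench import *
from h import *
o=R(-EZ,-EY)
s0=observe();
g=line_to(W(0,-.14,.088),max_speed=.12,guard=15)
s=observe();print(g,s["t"],s["ee_pos"],s["wrist_force"])
if not g:
    g=line_to(W(0,-.165,.088),max_speed=.04,guard=8)
s=observe();d=s["ee_pos"]-W(0,0,.088);print(g,s["t"],d@EX,d@EY,s["wrist_force"],s["width"]*92)
f=grab_frame("side");crop(f["image"],170,100,460,350,2.7,"k2.png")
f=grab_frame("top");crop(f["image"],225,140,475,345,3.1,"k2t.png")
```

```text
False 6.1417 [ 0.5594 -0.1174  0.0881] [ 2.6097 -0.9369  2.1912]
True 6.5583 0.0001530645707064192 -0.15124849017498287 [-1.1203  2.0832  4.8941] 19.387851012207538
```

View pics/k2.png

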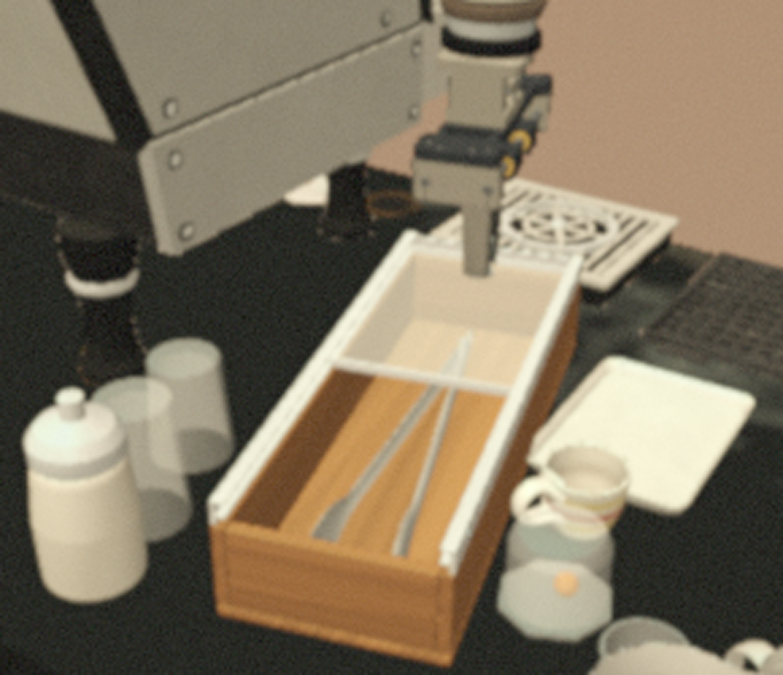

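View pics/k2t.png

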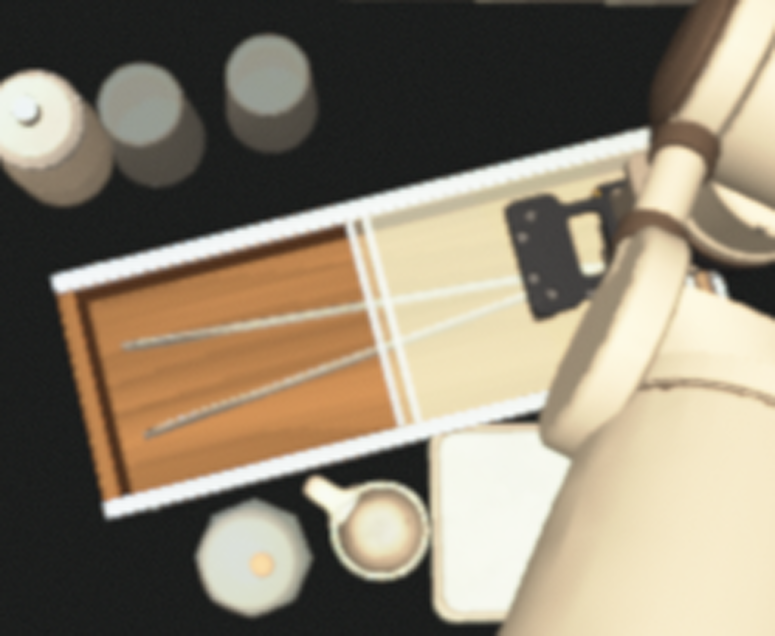

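The cover front strip is now at about (350,220)–(400,425) in the top crop, close to the fixed cover edge. I'll push again gently to confirm it has reached the stop.

Run:
```python
from bench import *
from h import *
s=observe();print(s["wrist_force"],(s["ee_pos"]-W(0,0,.088))@EY)
g=line_to(W(0,-.170,.088),max_speed=.03,guard=14)
s=observe();d=s["ee_pos"]-W(0,0,.088);print(g,s["t"],d,d@EX,d@EY,s["wrist_force"],s["wrist_force"]@EY)
f=grab_frame("top");crop(f["image"],225,140,475,345,3.1,"k3t.png")
a,b=[np.array(p)for p in((352,220),(370,218))]
for p in [(348,222),(402,425),(368,216),(417,422)]:
    q=onz(f,p[0]/3.1+225,p[1]/3.1+140,.082)[:2]-ctr;print(q@ex,q@ey)
```

```text
[-0.782   0.7616  3.7774] -0.1512496107313336
True 6.95 [ 0.0407 -0.1455  0.    ] 0.0001721680741238464 -0.15112577159460935 [-0.7308  1.1636  4.3478] 1.3170404610808748
0.06414646966807962 0.014313736484685258
-0.0646512626087598 0.013359869434243525
0.0647817528395779 0.0014246288157419207
-0.06510414888412928 0.004105763537104224
```

View pics/k3t.png

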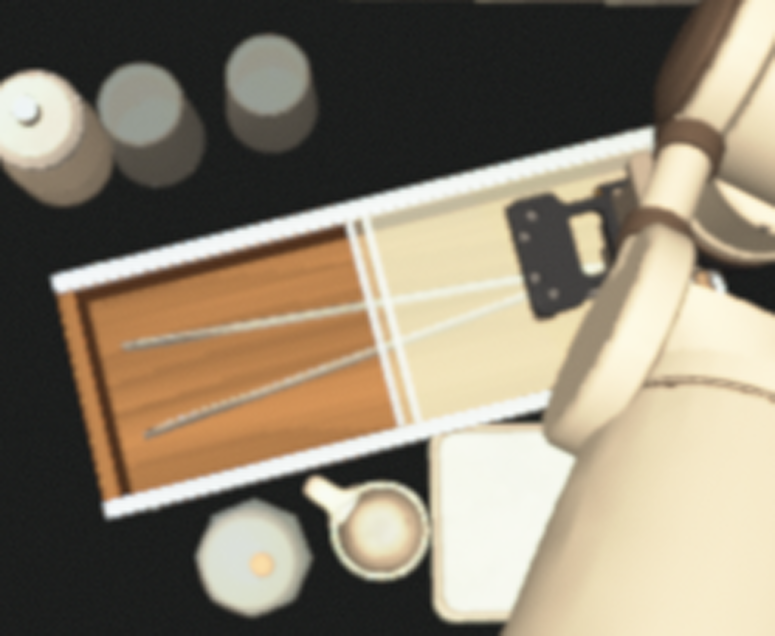

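Run:
```python
from bench import *
from h import *
for y in (-.1520,-.1530,-.154,-.155):
    g=line_to(W(0,y,.088),max_speed=.02)
    s=observe();d=s["ee_pos"]-W(0,0,.088);print(s["t"],d@EY,d[2],s["wrist_force"]@EY,s["wrist_force"],s["width"]*92)
    if abs(s["wrist_force"]@EY)>18: break
```

```text
7.25 -0.15117083463845754 2.0344931943513944e-05 4.5292931394655165 [-0.7922  4.4808  5.5541] 19.522290872706304
7.5 -0.15117843380561707 -1.6182215578780523e-06 7.76299407495243 [-2.2089  7.443   7.0032] 18.755607724880086
7.75 -0.1512097629930258 -9.31643585602715e-06 10.747050857710164 [-2.3604 10.4982  7.8503] 19.48210234579032
8.0 -0.15120090684105905 -0.00011148928742549247 13.281220276687984 [-3.1267 12.9153  9.8032] 19.410161803615587
```

The cover doesn't move under rising force, so it is against its hard stop. I'll back off, release and locate the tongs.

Run:
```python
from bench import *
from h import *
import pickle
o=R(-EZ,-EY)
line_to(W(0,-.1510,.088),max_speed=.05)
command_gripper(0.6)
line_to(W(0,-.1510,.19),max_speed=.2)
goto(W(0,0.065,.22),R(-EZ,EX))
s=observe();print(s["t"],s["ee_pos"],s["joints"])
t,sd=pickle.load(open("f0.pkl","rb"))
Z=lambda a,b:(a/3.1+225,b/3.1+140)
L=lambda p:np.array([(p[:2]-ctr)@ex,(p[:2]-ctr)@ey])
for z in (.008,.027,.047):
    print(z,[L(onz(t,*Z(*p),z)) for p in [(122,346),(146,435)]],"h",L(onz(t,*Z(616,262),.028)))
S=lambda a,b:(a/2.7+170,b/2.7+100)
print([tri(t,Z(*a),sd,S(*b)) for a,b in [((122,346),(318,530)),((146,435),(398,550))]])
f=grab_frame("side");crop(f["image"],170,100,460,350,2.7,"a1.png")
```

```text
10.7 [0.504  0.0796 0.219 ] [ -4.6039  -0.7292 101.3499  -0.0135  79.4713 -20.0619]
0.008 [array([0.0325, 0.1753]), array([-0.0286,  0.1733])] h [ 0.0051 -0.1525]
0.027 [array([0.0301, 0.1732]), array([-0.0297,  0.1712])] h [ 0.0051 -0.1525]
0.047 [array([0.0277, 0.1709]), array([-0.0309,  0.169 ])] h [ 0.0051 -0.1525]
[(array([0.4979, 0.1859, 0.0556]), np.float64(0.008795135851635754)), (array([0.4457, 0.1708, 0.0526]), np.float64(0.0018206476963341434))]
```

View pics/a1.png

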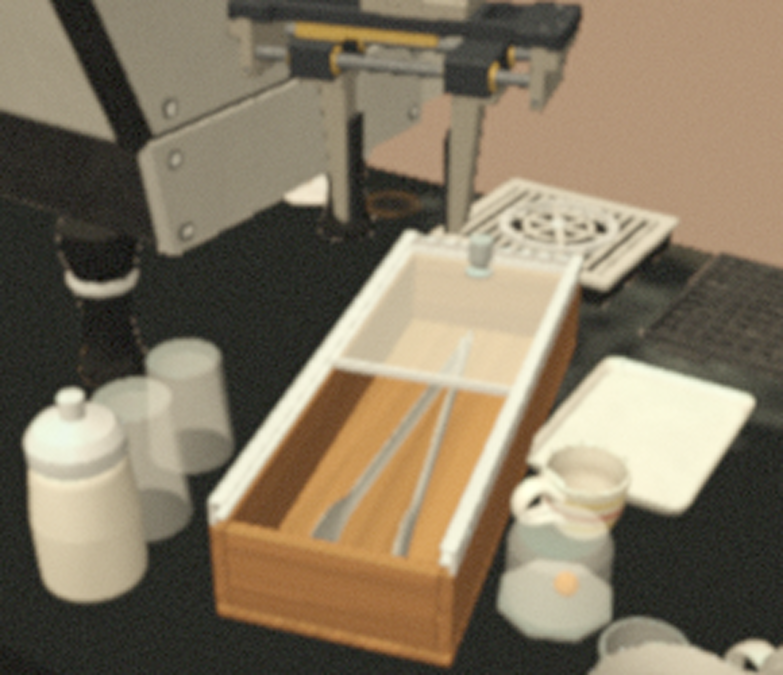

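```bash
cat > plan.py <<'E'
import numpy as np,cv2
phi=np.radians(12);zg=28.;xg=55.;Y0=-155.
X=np.r_[np.arange(-165,166,5.)]
top=30.2+.065*X; top[(X>=-145)&(X<=-125)]=26
loc=np.r_[np.c_[X,0*X],np.c_[X[::-1],top[::-1]]]; loc[:,0]+=165
boxes=[(-200,5,62.5,67),(-200,17,70.5,75),(190,200,-10,61)]
def boxd(P,b):
    dx=np.maximum(np.maximum(b[0]-P[:,0],P[:,0]-b[1]),0);dz=np.maximum(np.maximum(b[2]-P[:,1],P[:,1]-b[3]),0)
    d=np.hypot(dx,dz);ins=(d==0);d[ins]=-1;return d.min()
def pose(d,th,h):
    c,s=np.cos(th),np.sin(th);Rm=np.array([[c,-s],[s,c]])
    return Rm,np.array([Y0+d,h])
def grasp(d,th,h):
    Rm,o=pose(d,th,h);return o+Rm@[xg+165,zg]
def clr(d,th,h,part=False):
    Rm,o=pose(d,th,h);P=loc@Rm.T+o;poly=P.astype(np.float32)
    cl=[P[:,1].min()]
    for b in boxes:
        v=boxd(P,b)
        for c in((b[1],b[2]),(b[1],b[3]),(b[0],b[3])): v=min(v,-cv2.pointPolygonTest(poly,(float(c[0]),float(c[1])),True))
        cl.append(v)
    g=o+Rm@[xg+165,zg]; a=np.pi/2+th-phi; u=np.array([np.cos(a),np.sin(a)]);w=np.array([-u[1],u[0]])
    B=np.array([g+69*u+k*w for k in(-37.5,37.5)]);cl.append(B[:,1].min()-79)
    F=np.array([g+m*u+k*w for m in np.arange(-18,70,8) for k in(-12,12)])
    cl.append(min(boxd(F,boxes[0]),boxd(F,boxes[1]),boxd(F,boxes[2])))
    return (min(cl),cl) if part else min(cl)
if __name__=="__main__":
    print(clr(0,0,0,True))
    for d in range(0,221,20):
        best=max(((clr(d,np.radians(t),h),t,h) for t in np.arange(0,50,1) for h in np.arange(0,100,2.)),key=lambda r:(round(min(r[0],12),1),-r[1]))
        print(d,np.round(best,1),grasp(d,np.radians(best[1]),best[2]).round(1),np.round(clr(d,np.radians(best[1]),best[2],True)[1],1))
E
python3 plan.py
```

```text
(np.float64(0.0), [np.float64(0.0), 32.55629699111076, 39.76109481044797, np.float64(15.0), np.float64(8.695496044966603), np.float64(43.81624501260331)])
0 [12.  0. 12.] [65. 40.] [12.  20.6 27.8 15.  20.7 41.3]
20 [13.  0. 88.] [ 85. 116.] [88.  21.  13.  27.  96.7 58.6]
40 [13.  0. 88.] [105. 116.] [88.  21.  13.  27.  96.7 77. ]
60 [13.  0. 88.] [125. 116.] [88.  21.  13.  27.  96.7 66.8]
80 [13.  0. 88.] [145. 116.] [88.  21.  13.  27.  96.7 50.9]
100 [13.  0. 88.] [165. 116.] [88.  21.  13.  27.  96.7 38.8]
120 [13.  0. 88.] [185. 116.] [88.  21.  13.  27.  96.7 34.9]
140 [13.  0. 88.] [205. 116.] [88.  21.  13.  27.  96.7 37.2]
160 [13.  0. 88.] [225. 116.] [88.  21.  13.  27.  96.7 41. ]
180 [12.  0. 84.] [245. 112.] [84.  26.2 12.  23.  92.7 46.5]
200 [13.  0. 74.] [265. 102.] [74.  40.6 28.  13.  82.7 55.9]
220 [13.  0. 74.] [285. 102.] [74.  60.4 48.  13.  82.7 74.2]
```

```bash
cat > p2.py <<'E'
from plan import *
for d in range(0,201,15):
    c=[]
    for t in np.arange(0,56,1):
        for h in np.arange(0,46,2.):
            v,cl=clr(d,np.radians(t),h,True); c.append((round(min(v,10),1),-abs(t-d*.22-6),t,h))
    b=max(c);print(d,b,grasp(d,np.radians(b[2]),b[3]).round(1),np.round(clr(d,np.radians(b[2]),b[3],True)[1],1))
E
python3 p2.py
```

```text
0 (np.float64(10.0), np.float64(-2.0), np.int64(4), np.float64(10.0)) [62.5 53.3] [10.  11.1 17.4 15.8 37.4 35.6]
15 (np.float64(4.0), np.float64(-0.2999999999999998), np.int64(9), np.float64(4.0)) [72.9 66.1] [ 4.   5.7 10.9  4.1 54.  44.2]
30 (np.float64(4.0), np.float64(-1.5999999999999996), np.int64(11), np.float64(4.0)) [85.6 73.5] [ 4.   4.1  8.8  4.2 62.8 56.6]
45 (4.1, np.float64(-4.9), np.int64(11), np.float64(8.0)) [100.6  77.5] [ 8.   4.1  8.7  5.2 66.8 71.5]
60 (5.9, np.float64(-6.199999999999999), np.int64(13), np.float64(6.0)) [113.1  82.8] [ 6.   5.9 10.1 10.5 72.1 64.7]
75 (np.float64(8.0), np.float64(-9.5), np.int64(13), np.float64(8.0)) [128.1  84.8] [ 8.   8.3 12.5  9.1 74.1 50. ]
90 (9.3, np.float64(-11.8), np.int64(14), np.float64(10.0)) [141.7  90.4] [10.   9.3 13.2 12.2 79.  37.6]
105 (np.float64(10.0), np.float64(-12.100000000000001), np.int64(17), np.float64(10.0)) [152.2 101.1] [10.  10.2 13.4 21.4 87.6 33.6]
120 (np.float64(10.0), np.float64(-10.399999999999999), np.int64(22), np.float64(10.0)) [158.5 118.4] [ 10.   10.5  12.5  37.  100.8  44.9]
135 (np.float64(10.0), np.float64(-5.699999999999999), np.int64(30), np.float64(10.0)) [156.5 144.2] [ 10.   10.   10.3  60.8 119.3  71.8]
150 (np.float64(10.0), np.float64(-3.0), np.int64(36), np.float64(10.0)) [156.5 162. ] [ 10.   10.6  13.   73.4 130.7  87.9]
165 (10.0, np.float64(-0.29999999999999716), np.int64(42), np.float64(16.0)) [154.8 184. ] [ 16.   11.9  10.   87.  146.  107.8]
180 (10, np.float64(-0.3999999999999986), np.int64(46), np.float64(26.0)) [157.7 203.7] [ 26.   15.7  10.7  94.4 160.9 125.3]
195 (10, np.float64(-0.10000000000000142), np.int64(49), np.float64(44.0)) [163.2 228.4] [ 44.   21.1  14.9 102.1 181.9 148. ]
```

```bash
cat > p3.py <<'E'
from plan import *
from h import W,EX,EY,EZ,R
from bench import ik,grasp_offset
K=[(0,0,0),(0,2,2.5),(4,6,3),(15,9,4),(30,11,4),(45,11.4,7),(60,13,6),(75,13.5,8),(90,14,10),(105,17,10),(120,22,10),(135,30,10),(150,36,10),(165,42,16),(180,46,26),(195,49,44)]
ax=EY-0.015*EX;ax/=np.linalg.norm(ax);sx=np.cross(ax,EZ)
XG=0.0017
def tcp(d,t,h):
    """t deg"""
    g=grasp(d,np.radians(t),h)/1e3
    a=np.radians(t)-phi  # body lean toward -y
    tx=np.sin(a)*ax-np.cos(a)*EZ
    o=R(tx,sx)
    return W(XG,g[0],g[1]+.008)+grasp_offset*tx,o
if __name__=="__main__":
    for a,b in zip(K,K[1:]):
        # interpolate in grasp pos & angle
        ga,gb=grasp(a[0],np.radians(a[1]),a[2]),grasp(b[0],np.radians(b[1]),b[2])
        m=99
        for s in np.linspace(0,1,6):
            th=np.radians(a[1]+s*(b[1]-a[1]));g=ga+s*(gb-ga)
            o=g-np.array([[np.cos(th),-np.sin(th)],[np.sin(th),np.cos(th)]])@[xg+165,zg]
            m=min(m,clr(o[0]-Y0,th,o[1]))
        j=ik(*tcp(*b));print(b,round(m,1),tcp(*b)[0],None if j is None else np.round(j))
E
python3 p3.py
```

```text
(0, 2, 2.5) 0.0 [0.5071 0.0763 0.0277] [  1.  13. 110. -12.  54.  -8.]
(4, 6, 3) 2.5 [0.5065 0.0785 0.0432] [ -1.  12. 110.  -7.  57. -14.]
(15, 9, 4) 3.0 [0.5041 0.0872 0.0554] [ -2.  10. 110.  -3.  59. -17.]
(30, 11, 4) -1.0 [0.5005 0.1    0.0628] [ -2.  10. 109.  -1.  61. -18.]
(45, 11.4, 7) 4.0 [0.4965 0.1141 0.0672] [ -0.   9. 109.  -1.  61. -16.]
(60, 13, 6) 4.2 [0.4929 0.1271 0.0721] [  0.   9. 109.   1.  62. -17.]
(75, 13.5, 8) 5.9 [0.489  0.141  0.0759] [  2.   8. 109.   2.  63. -16.]
(90, 14, 10) 7.5 [0.4852 0.155  0.0797] [  3.   8. 109.   2.  63. -15.]
(105, 17, 10) 9.3 [0.4821 0.166  0.0905] [  2.   7. 109.   5.  65. -16.]
(120, 22, 10) 9.9 [0.4799 0.1737 0.108 ] [  0.   6. 108.  10.  69. -20.]
(135, 30, 10) 9.7 [0.4797 0.1742 0.1345] [ -5.   6. 107.  17.  75. -27.]
(150, 36, 10) 9.3 [0.4792 0.1759 0.1529] [ -8.   6. 106.  22.  80. -30.]
(165, 42, 16) 10.0 [0.4792 0.1759 0.1758] [-11.   6. 104.  26.  85. -33.]
(180, 46, 26) 9.8 [0.4781 0.1798 0.1962] [-12.   6. 103.  29.  89. -34.]
(195, 49, 44) 9.8 [0.4764 0.1859 0.2215] [-13.   6. 102.  32.  92. -34.]
```

```bash
sed -i 's/^loc=np.r_\[np.c_\[X,0\*X\]/bot=np.where(X<-147,4.5,0.)\nloc=np.r_[np.c_[X,bot]/; s/cl=\[P\[:,1\].min()\]/cl=[P[:,1].min()]/' plan.py
cat > p2.py <<'E'
import plan
from plan import *
plan.boxes[2]=(186,200,-10,61)
for d in (0,3,6,9,12,15,20,25,30,38,45):
    c=[]
    for t in np.arange(0,20,.5):
        for h in np.arange(-3,14,1.):
            v,cl=clr(d,np.radians(t),h,True); c.append((round(min(v,10),1),t,h))
    b=max(c);print(d,b,np.round(clr(d,np.radians(b[1]),b[2],True)[1],1))
E
python3 p2.py
```

```text
0 (10, np.float64(4.5), np.float64(9.0)) [10.6 10.6 16.8 12.  38.7 35.1]
3 (np.float64(9.3), np.float64(5.0), np.float64(9.0)) [10.7  9.6 15.7  9.3 41.  37.2]
6 (7.4, np.float64(7.0), np.float64(6.0)) [ 8.4  7.4 13.1  7.5 47.1 37.6]
9 (np.float64(5.6), np.float64(8.5), np.float64(4.0)) [ 7.   5.8 11.1  5.6 51.8 38.8]
12 (np.float64(4.0), np.float64(10.0), np.float64(2.0)) [ 5.5  4.2  9.2  4.  56.4 40. ]
15 (3.2, np.float64(11.0), np.float64(1.0)) [ 4.8  3.2  7.9  3.6 59.8 41.6]
20 (np.float64(4.0), np.float64(11.5), np.float64(0.0)) [ 4.   4.1  8.7  4.2 61.  46. ]
25 (4.2, np.float64(12.0), np.float64(0.0)) [ 4.2  4.2  8.6  6.  63.1 50.4]
30 (4.5, np.float64(12.0), np.float64(1.0)) [ 5.2  4.5  9.   6.  64.1 55.4]
38 (np.float64(5.3), np.float64(12.5), np.float64(1.0)) [ 5.3  5.5  9.9  7.  65.6 62.7]
45 (np.float64(6.3), np.float64(12.5), np.float64(2.0)) [ 6.3  6.5 10.9  6.5 66.6 69.7]
```

```bash
python3 - <<'E'
import re
s=open('p3.py').read()
s=re.sub(r'K=\[.*\]\n','K=[(0,0,0),(0,2,2.5),(6,7,5),(12,10,2),(15,11,1),(20,11.5,.5),(30,12,1),(45,12.7,2),(60,14,4),(75,15,6),(90,17,7),(105,20,8),(120,24,9),(135,30,10),(150,36,10),(165,42,16),(180,46,26),(195,49,44)]\n',s,count=1)
open('p3.py','w').write(s)
E
python3 p3.py
python3 - <<'E'
from bench import *
from h import *
from p3 import *
p,o=tcp(*K[0]);print(p)
command_gripper(0.72)
goto(p-o[:,0]*.13,o)
line_to(p-o[:,0]*.045,max_speed=.12,guard=10)
s=observe();print(s["t"],s["ee_pos"])
t=grab_frame("top");crop(t["image"],225,140,475,345,3.1,"g1t.png")
f=grab_frame("side");crop(f["image"],170,100,460,350,2.7,"g1.png")
E
```

```text
(0, 2, 2.5) 0.0 [0.5071 0.0763 0.0277] [  1.  13. 110. -12.  54.  -8.]
(6, 7, 5) 3.2 [0.5061 0.0798 0.049 ] [ -2.  11. 110.  -6.  58. -15.]
(12, 10, 2) 4.2 [0.5051 0.0835 0.0571] [ -3.  10. 109.  -2.  60. -18.]
(15, 11, 1) 3.2 [0.5045 0.0856 0.0598] [ -3.  10. 109.  -1.  60. -19.]
(20, 11.5, 0.5) 3.2 [0.5033 0.09   0.0611] [ -3.  10. 109.  -1.  61. -19.]
(30, 12, 1) 3.6 [0.5007 0.0991 0.0634] [ -2.  10. 109.  -0.  61. -19.]
(45, 12.7, 2) 4.5 [0.4969 0.1129 0.067 ] [ -1.   9. 109.   1.  62. -18.]
(60, 14, 4) 5.9 [0.4932 0.1261 0.0737] [ -1.   9. 109.   2.  63. -18.]
(75, 15, 6) 5.9 [0.4895 0.1395 0.0793] [  0.   8. 109.   3.  64. -17.]
(90, 17, 7) 6.8 [0.4861 0.1516 0.0875] [  1.   8. 109.   5.  65. -18.]
(105, 20, 8) 7.7 [0.4831 0.1621 0.099 ] [ -0.   7. 108.   8.  67. -20.]
(120, 24, 9) 8.3 [0.4808 0.1705 0.1138] [ -2.   6. 108.  12.  70. -22.]
(135, 30, 10) 9.3 [0.4797 0.1742 0.1345] [ -5.   6. 107.  17.  75. -27.]
(150, 36, 10) 9.3 [0.4792 0.1759 0.1529] [ -8.   6. 106.  22.  80. -30.]
(165, 42, 16) 10.0 [0.4792 0.1759 0.1758] [-11.   6. 104.  26.  85. -33.]
(180, 46, 26) 9.8 [0.4781 0.1798 0.1962] [-12.   6. 103.  29.  89. -34.]
(195, 49, 44) 9.8 [0.4764 0.1859 0.2215] [-13.   6. 102.  32.  92. -34.]
[0.507  0.0767 0.0177]
12.3917 [0.5054 0.0856 0.0628]
```

View pics/g1.png

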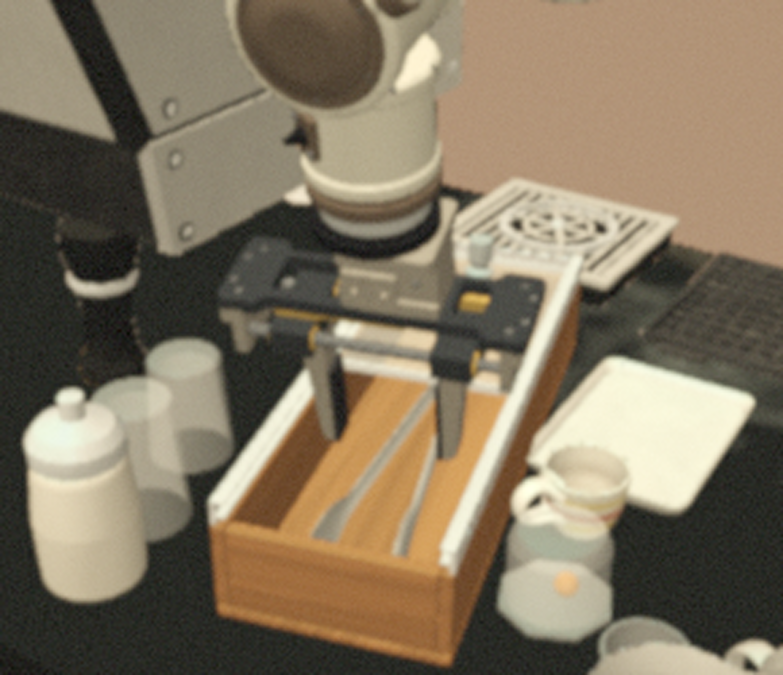

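View pics/g1t.png

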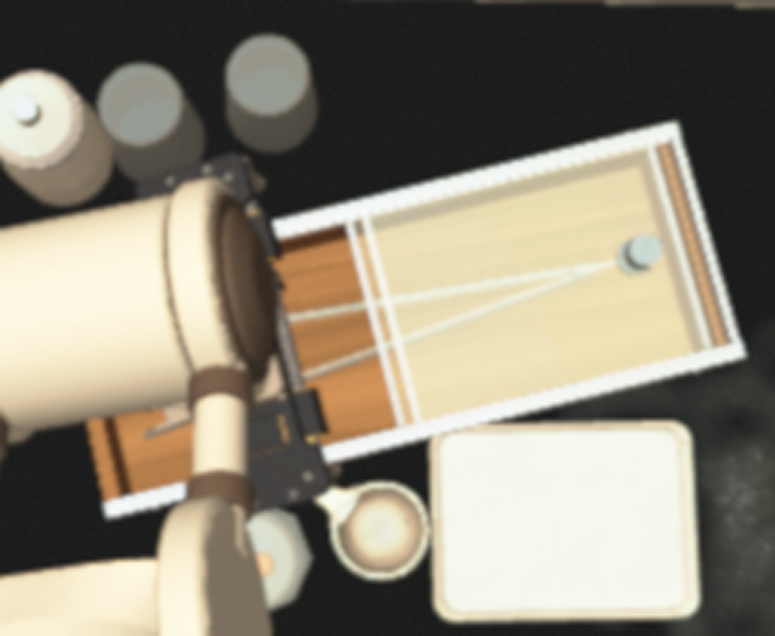

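The open fingers straddle the tongs' arms, and the knob sits at (640,250) in the top crop, fully back. Next I descend, grip and lift slightly.

Run:
```python
from bench import *
from h import *
from p3 import *
p,o=tcp(*K[0])
g=line_to(p,max_speed=.06,guard=8)
s=observe();print(g,s["t"],s["ee_pos"]-p,s["wrist_force"])
command_gripper(0.0,30)
s=observe();print(s["t"],s["ee_pos"]-p,s["wrist_force"],s["width"]*92)
q,o2=tcp(*K[1]);print(line_to(q,o2,max_speed=.05))
s=observe();print(s["t"],s["ee_pos"]-q,s["wrist_force"],s["width"]*92)
t=grab_frame("top");crop(t["image"],225,140,475,345,3.1,"g2t.png")
f=grab_frame("side");crop(f["image"],230,200,400,350,4,"g2.png")
```

```text
False 13.3917 [0.0003 0.     0.0003] [ 0.0022 -0.2954  0.7567]
13.8417 [0.0002 0.0001 0.0003] [-0.7044  1.1501  1.862 ] 45.22185029567568
False
14.1917 [ 0.0001 -0.0002  0.0001] [-0.5877  1.0069 -0.8822] 45.08993589445266
```

View pics/g2.png

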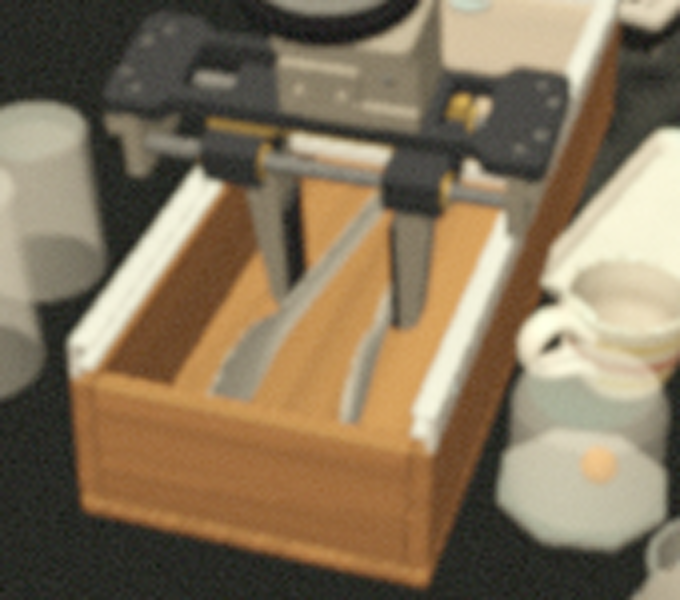

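View pics/g2t.png

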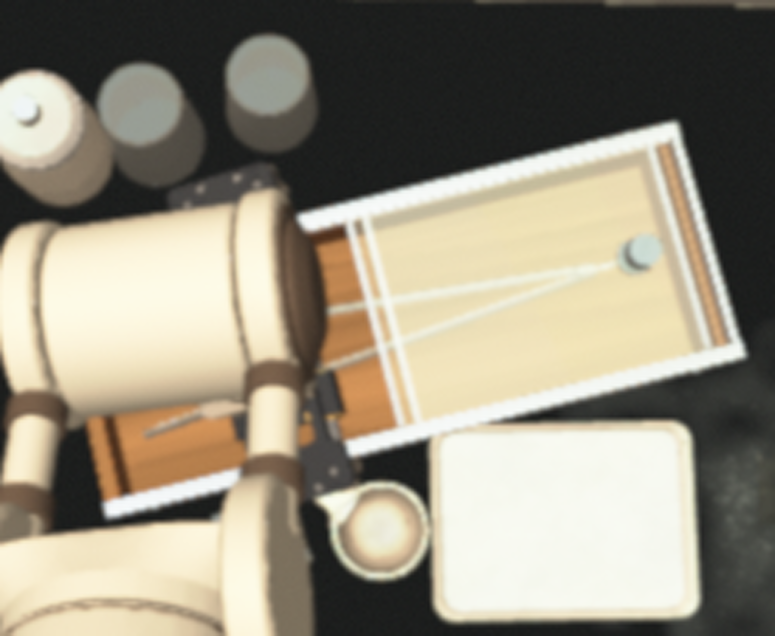

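The tongs are gripped at a 45 mm width, which puts the grip at about x = +57. Next comes the tilted extraction, with guards.

Run:
```python
from bench import *
from h import *
from p3 import *
for k in K[2:7]:
    p,o=tcp(*k);g=line_to(p,o,max_speed=.05,guard=6)
    s=observe();print(k,g,round(s["t"],2),s["wrist_force"],s["ft_torque"],s["width"]*92)
    if g: break
t=grab_frame("top");crop(t["image"],200,140,475,345,2.9,"g3t.png")
f=grab_frame("side");crop(f["image"],200,180,400,350,4,"g3.png")
```

```text
(6, 7, 5) False 14.88 [ 1.0001 -0.4811 -2.2153] [ 0.099  -0.0313 -0.0229] 45.09882971714497
(12, 10, 2) False 15.21 [-0.6042  0.8375 -0.577 ] [ 0.0278 -0.0281 -0.0488] 44.946490431631155
(15, 11, 1) False 15.46 [-0.0861 -0.7776 -2.1708] [-0.0315 -0.1274 -0.0171] 44.8917855608105
(20, 11.5, 0.5) False 15.71 [ 0.366   0.0344 -0.7076] [ 0.0545 -0.0704 -0.0383] 45.4111827890698
(30, 12, 1) False 16.06 [-0.0437  0.3881 -0.3198] [-0.0288 -0.1167  0.0271] 45.58482674300262
```

View pics/g3.png

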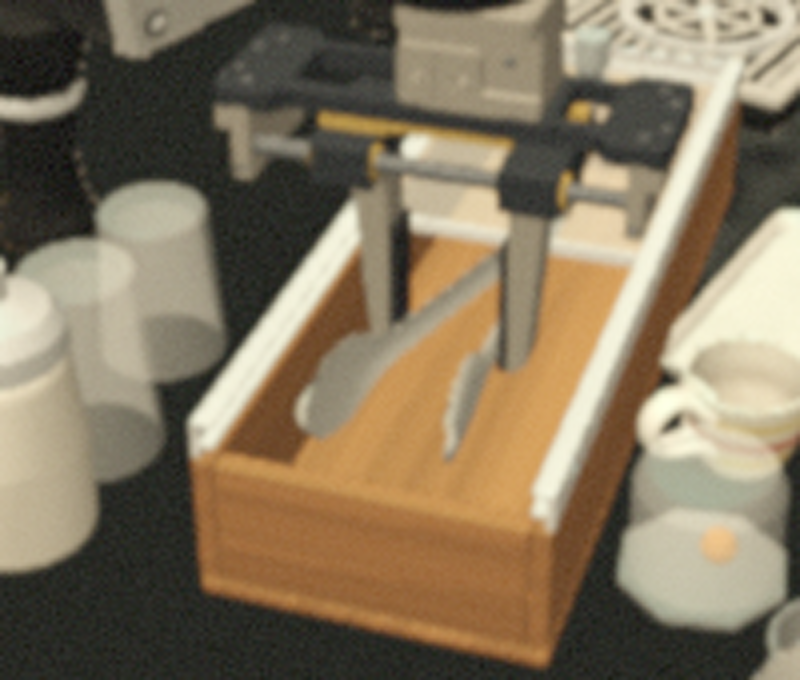

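View pics/g3t.png

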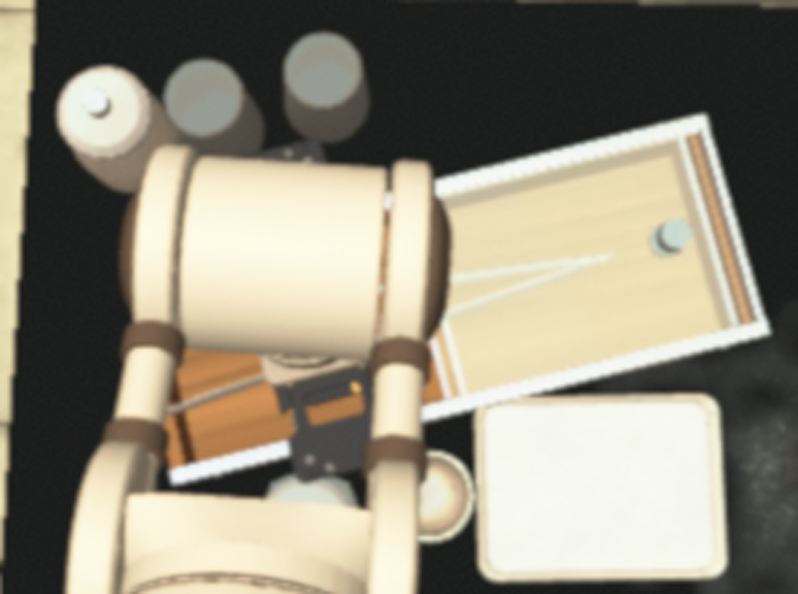

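Run:
```python
from bench import *
from h import *
from p3 import *
import pickle
t,sd=pickle.load(open("f0.pkl","rb"))
Rm,o=pose(30,np.radians(12),1)
for x,z,xx in [(330,0,.03),(330,0,-.03),(330,20,.03),(330,20,-.03),(0,20,0)]:
    q=o+Rm@[x,z]; w=W(xx+ .0017,q[0]/1e3,q[1]/1e3+.008)
    print(x,z,xx,q,(proj(sd,w)-[200,180])*4,(proj(t,w)-[200,140])*2.9)
for k in K[7:11]:
    p,o=tcp(*k);g=line_to(p,o,max_speed=.06,guard=6)
    s=observe();print(k,g,round(s["t"],2),s["wrist_force"],s["width"]*92)
    if g: break
t=grab_frame("top");crop(t["image"],200,140,475,345,2.9,"g4t.png")
f=grab_frame("side");crop(f["image"],200,150,400,350,3,"g4.png")
```

```text
330 0 0.03 [197.7887  69.6109] [290.273  458.4819] [138.8432 323.3305]
330 0 -0.03 [197.7887  69.6109] [435.4733 488.507 ] [159.2682 412.5542]
330 20 0.03 [193.6305  89.1738] [292.2624 412.3193] [139.8113 318.9205]
330 20 -0.03 [193.6305  89.1738] [438.9048 441.679 ] [160.7254 410.2015]
0 20 0 [-129.1582   20.563 ] [571.4155 186.1176] [617.9269 257.7708]
(45, 12.7, 2) False 16.56 [-0.5307  0.0653 -0.1092] 45.352618981295734
(60, 14, 4) False 16.96 [ 0.4145  0.005  -1.5668] 45.518630769305105
(75, 15, 6) False 17.36 [ 0.8143 -0.3328 -1.813 ] 45.1052072036165
(90, 17, 7) False 17.76 [-0.5606 -1.0552 -1.4839] 45.26906583284784
```

View pics/g4.png

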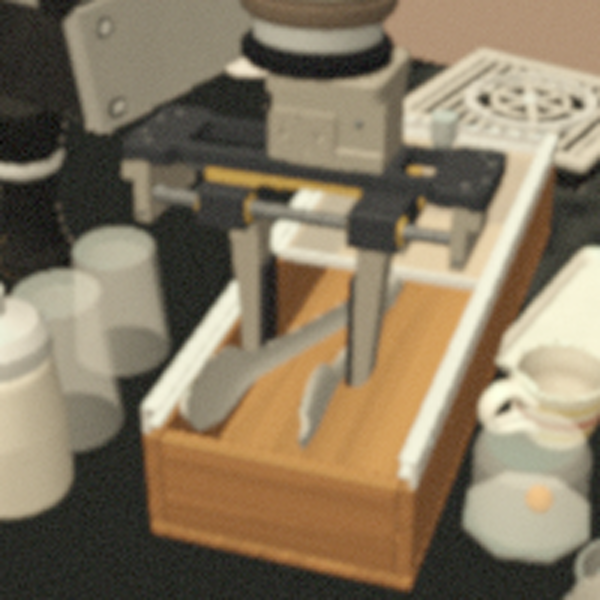

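View pics/g4t.png

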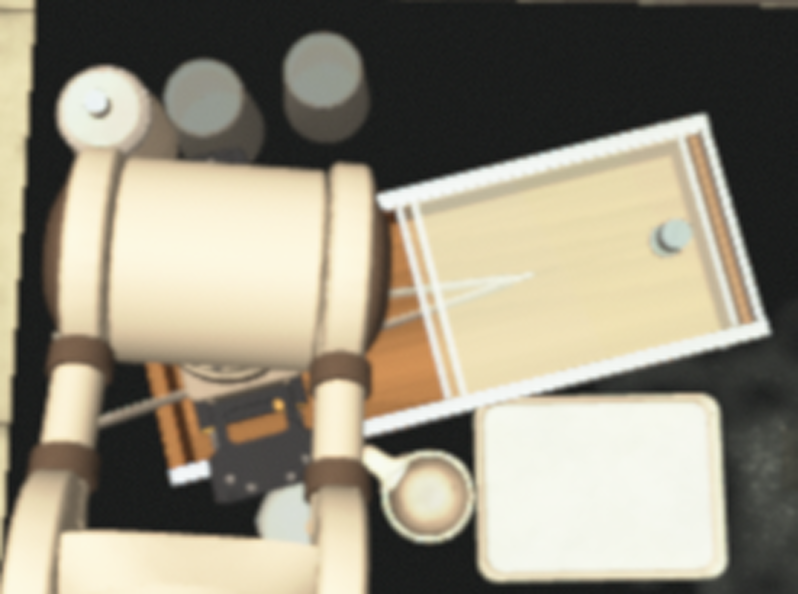

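Run:
```python
from bench import *
from h import *
from p3 import *
for k in K[11:15]:
    p,o=tcp(*k);g=line_to(p,o,max_speed=.06,guard=6)
    s=observe();print(k,g,round(s["t"],2),s["wrist_force"],s["width"]*92)
    if g: break
t=grab_frame("top");crop(t["image"],200,140,475,345,2.9,"g5t.png")
f=grab_frame("side");crop(f["image"],200,100,400,350,2.4,"g5.png")
```

```text
(105, 20, 8) False 18.27 [-0.9165  0.024  -0.0444] 45.202606250331954
(120, 24, 9) False 18.71 [ 0.3422 -0.5588 -0.9699] 45.45261722366793
(135, 30, 10) False 19.21 [-0.753  -0.1253 -1.0752] 45.01832706506541
(150, 36, 10) False 19.67 [ 0.2009  0.7271 -1.1212] 45.039111309338345
```

View pics/g5.png

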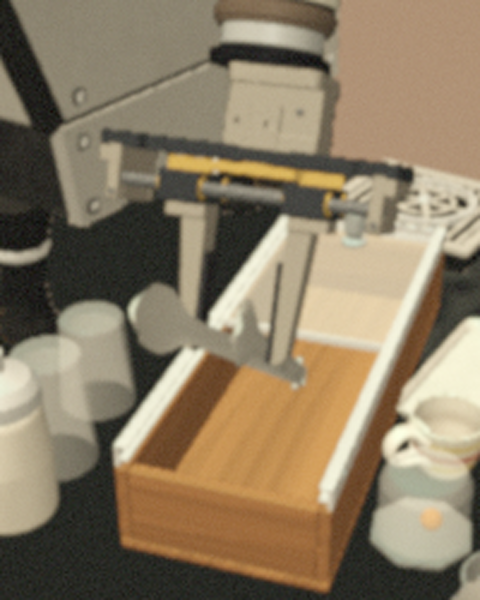

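View pics/g5t.png

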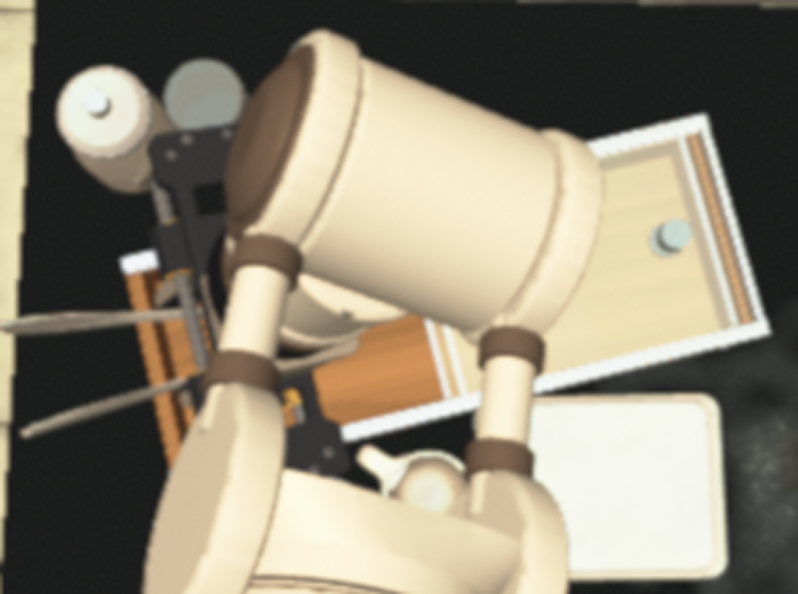

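Run:
```python
from h import *
from p3 import *
import pickle
t,sd=pickle.load(open("f0.pkl","rb"))
T=lambda a,b:(a/2.9+200,b/2.9+140);S=lambda a,b:(a/2.4+200,b/2.4+100)
def L(p): q=p[:2]-ctr;return q@ex,q@ey,p[2]-.008
for a,b in [((355,341),(300,372)),((5,327),(140,315))]:
    p,e=tri(t,T(*a),sd,S(*b));print(L(p),e)
Rm,o=pose(150,np.radians(36),10)
for x,z,xx in [(330,0,.03),(330,0,-.03),(330,39,.03),(0,12,0)]:
    q=o+Rm@[x,z]; w=W(xx+ .0017,q[0]/1e3,q[1]/1e3+.008)
    print(x,z,xx,q,(proj(sd,w)-[200,100])*2.4,(proj(t,w)-[200,140])*2.9)
```

```text
(np.float64(-0.014035712476277171), np.float64(0.06311382844083177), np.float64(0.06942361298141822)) 4.7791773514335656e-05
(np.float64(0.02703561040086811), np.float64(0.2469960747401004), np.float64(0.21337366129411145)) 0.002540082592821557
330 0 0.03 [261.9756 203.9691] [119.6877 341.3016] [-17.3334 328.8949]
330 0 -0.03 [261.9756 203.9691] [223.4177 359.9209] [  5.3278 435.2422]
330 39 0.03 [239.052  235.5208] [133.3533 271.2536] [  7.4796 313.0587]
0 12 0 [-12.0534  19.7082] [306.6291 371.6313] [455.1167 298.5553]
```

The side view shows the hinge end at (300,372) in the crop, matching the predicted (307,372). The wrist hides it from above. I'll continue out.

Run:
```python
from bench import *
from h import *
from p3 import *
print([ (k,None if ik(*tcp(*k)) is None else ik(*tcp(*k)).round(1)) for k in [(200,49,110),(180,25,140)]])
for k in K[15:]+[(205,49,85)]:
    p,o=tcp(*k);g=line_to(p,o,max_speed=.08,guard=6)
    s=observe();print(k,g,round(s["t"],2),s["wrist_force"],s["width"]*92)
    if g: break
t=grab_frame("top");crop(t["image"],200,140,475,345,2.9,"g6t.png")
f=grab_frame("side");crop(f["image"],200,50,450,350,2,"g6.png")
```

```text
[((200, 49, 110), array([-12.6,   2. ,  98.2,  32.2,  98.4, -29.5])), ((180, 25, 140), array([  4.3,  -1.6,  99.8,  12.8,  84.7, -13.6]))]
(165, 42, 16) False 20.2 [-0.6528  0.6403 -1.5161] 45.18513410142324
(180, 46, 26) False 20.61 [-0.7649 -0.4638 -0.2294] 45.54820627679065
(195, 49, 44) False 21.08 [-0.0697 -0.9014 -1.1112] 45.25961074644556
(205, 49, 85) False 21.76 [ 0.2574  0.5768 -1.7405] 45.54256529960859
```

View pics/g6.png

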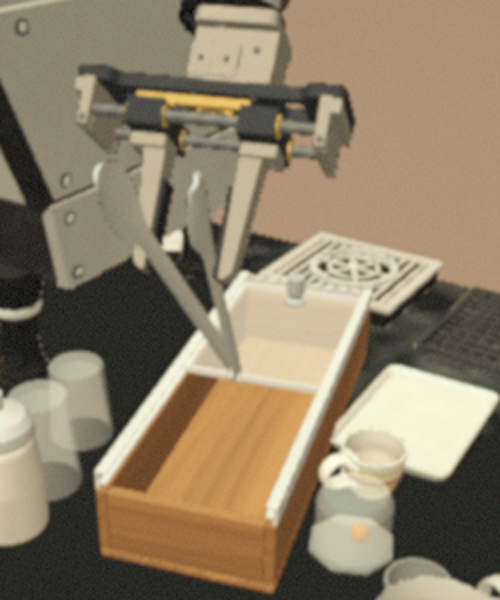

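View pics/g6t.png

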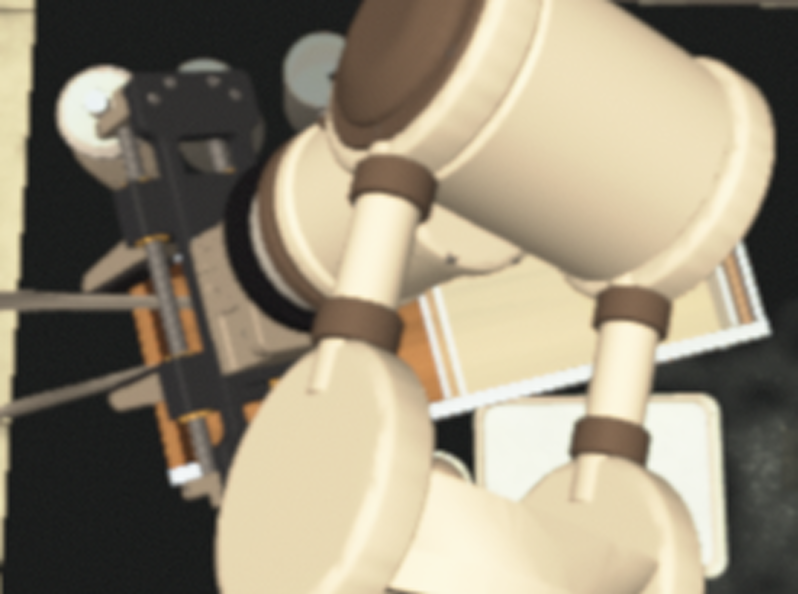

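The tongs are clear of the case, with the hinge end above the track. I'll raise, level and carry them to the tray.

```bash
cat > fin.py <<'E'
from p3 import *
from bench import *
from h import *
def lev(jaw,XR=78e-3,dth=0.):
    a=np.radians(dth)-phi;tx=np.sin(a)*ax-np.cos(a)*EZ;o=R(tx,sx)
    g=np.array(jaw)-XR*ax+np.array([0,0,.0085]);return g+grasp_offset*tx,o
E
python3 - <<'E'
from fin import *
tgt=np.array([.4003,-.0972,.162])
print(ik(*lev(tgt)),ik(*lev(tgt+[0,0,.05])))
for k in [(200,49,110),(190,25,150),(180,0,185)]:
    p,o=tcp(*k);g=line_to(p,o,max_speed=.12,guard=8)
    s=observe();print(k,g,round(s["t"],2),s["wrist_force"],s["width"]*92)
    if g: break
else:
    p,o=lev(tgt+[0,0,.05]);g=line_to(p,o,max_speed=.15,guard=12)
    s=observe();print(g,round(s["t"],2),s["wrist_force"],s["ee_pos"]-p)
t=grab_frame("top");cv2.imwrite("pics/h1t.png",t["image"][:,:,::-1])
f=grab_frame("side");crop(f["image"],170,50,460,300,2.7,"h1.png")
E
```

```text
[-32.0151 -11.2759 119.6611  -8.9179  62.8627 -44.9648] [-32.0151 -14.3786 116.3519  -8.4861  69.2011 -46.026 ]
(200, 49, 110) False 22.22 [ 0.012   0.6143 -1.2035] 45.297666265153325
(190, 25, 150) False 22.83 [-0.3559 -0.9704 -0.8078] 45.17225558727586
(180, 0, 185) False 23.46 [ 1.241  -0.6771 -0.5183] 45.38523335137647
False 26.46 [ 0.5709  0.1328 -1.1925] [ 0.0001  0.0003 -0.    ]
```

View pics/h1.png

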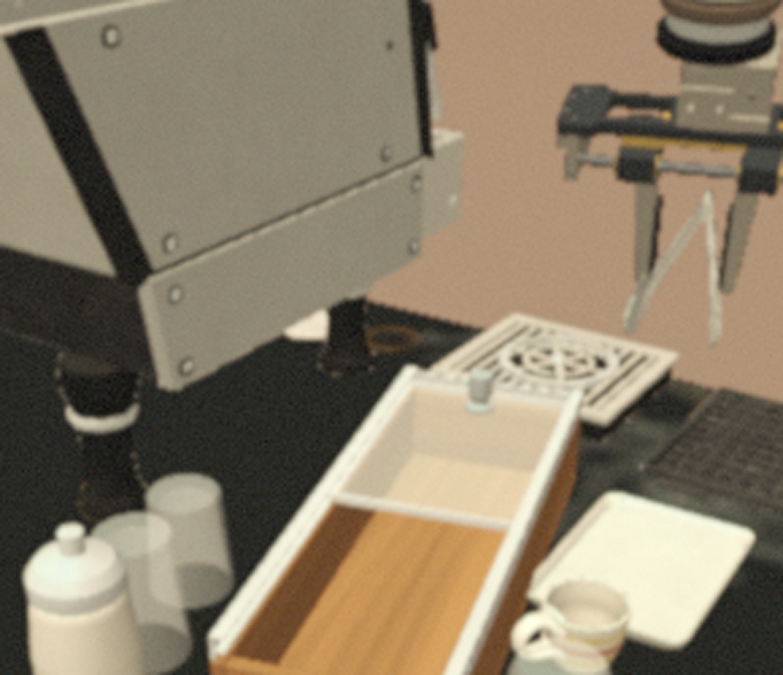

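View pics/h1t.png

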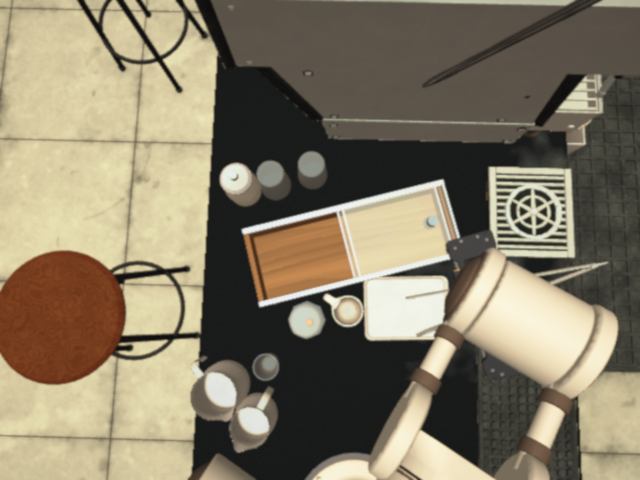

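Run:
```python
from fin import *
tgt=np.array([.4003,-.0972,.212])
t=grab_frame("top");sd=grab_frame("side")
S=lambda a,b:(a/2.7+170,b/2.7+50)
h,e=tri(t,(607,264),sd,S(709,194));print("hinge",h,e)
j,e=tri(t,(407,296),sd,S(630,328));print("tip+x",j,e)
print("pred hinge pt",tgt-.30*ax,"tip+x",tgt+.03*ax+.03*sx)
w=lambda x,y,z:tgt+(x-.135)*ax+y*sx+np.array([0,0,z])
for p in [(.165,.03,-.0195),(.165,-.03,-.0195),(.165,.03,.0195),(-.165,0,-.007)]: print(p,proj(t,w(*p)),(proj(sd,w(*p))-[170,50])*2.7)
crop(t["image"],380,230,640,330,3,"h2t.png");crop(sd["image"],370,80,470,200,5,"h2.png")
```

```text
hinge [ 0.4836 -0.3837  0.2028] 0.0016695244870434667
tip+x [ 0.4204 -0.0644  0.2055] 0.006709346284830003
pred hinge pt [ 0.4851 -0.385   0.212 ] tip+x [ 0.4206 -0.0599  0.212 ]
(0.165, 0.03, -0.0195) [403.6121 297.6797] [619.6759 348.4026]
(0.165, -0.03, -0.0195) [414.0922 334.25  ] [711.667  359.9875]
(0.165, 0.03, 0.0195) [407.9715 297.9301] [625.8178 292.8321]
(-0.165, 0, -0.007) [608.3331 262.5354] [709.2645 190.7318]
```

View pics/h2.png

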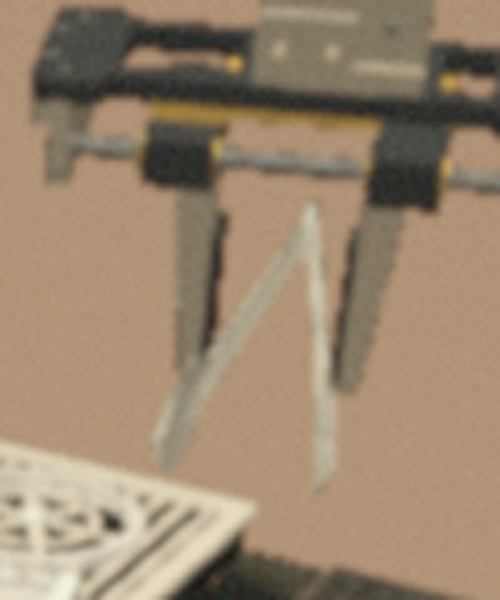

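View pics/h2t.png

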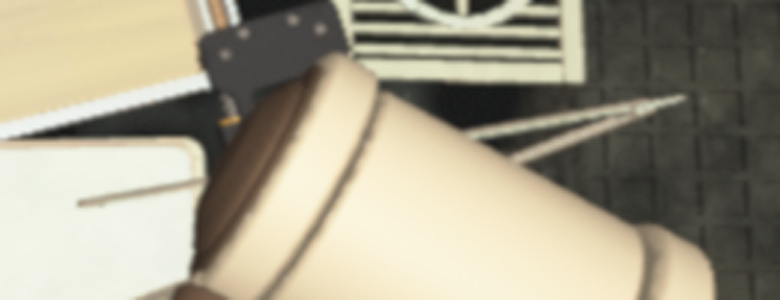

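The tongs are level to within about 1° and match the prediction within a few mm. In the h2t crop the hinge tip is at (684,97) and the +x jaw tip at (80,203), over the tray. I'll lower to 15 cm.

Run:
```python
from fin import *
tgt=np.array([.4003,-.0972,.163])
p,o=lev(tgt);g=line_to(p,o,max_speed=.06,guard=10)
sleep(1.0)
s=observe();print(g,s["t"],s["ee_pos"]-p,s["wrist_force"],s["width"]*92,abs(s["joint_velocities"]).max())
t=grab_frame("top");sd=grab_frame("side")
w=lambda x,y,z:tgt+(x-.135)*ax+y*sx+np.array([0,0,z])
for q in [(.165,.03,-.0195),(.165,.03,.0195),(.165,-.03,-.0195),(-.165,0,-.007)]: print(q,(proj(t,w(*q))-[220,140])*2,(proj(sd,w(*q))-[280,100])*4)
crop(t["image"],220,140,620,400,2,"i1t.png");crop(sd["image"],280,100,480,250,4,"i1.png")
```

```text
False 28.625 [-0.  0. -0.] [ 0.0277 -0.2839 -0.6454] 45.17776511824579 0.07605297667426607
(0.165, 0.03, -0.0195) [357.5123 314.8016] [467.218  414.0506]
(0.165, 0.03, 0.0195) [365.1374 315.2395] [475.7764 336.6168]
(0.165, -0.03, -0.0195) [377.0399 383.2725] [599.1932 432.3085]
(-0.165, 0, -0.007) [740.7622 248.9883] [599.3769 163.3606]
```

View pics/i1.png

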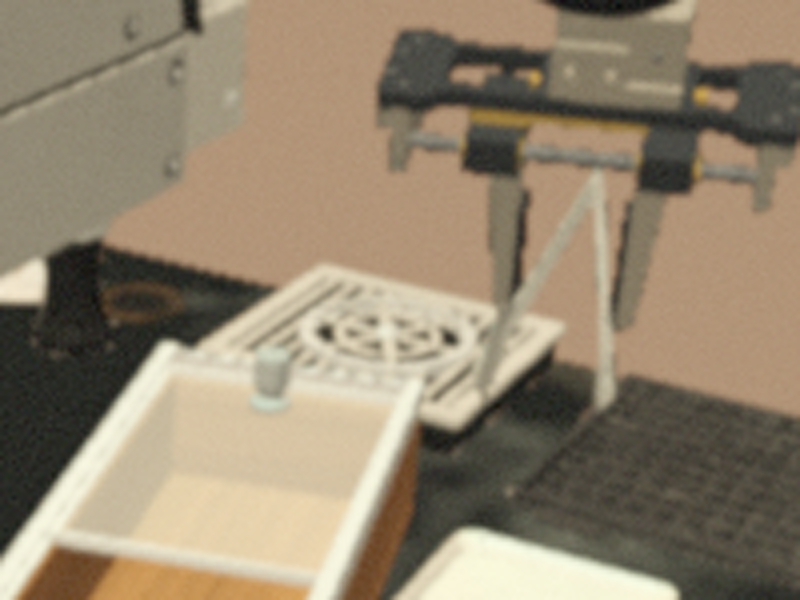

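View pics/i1t.png

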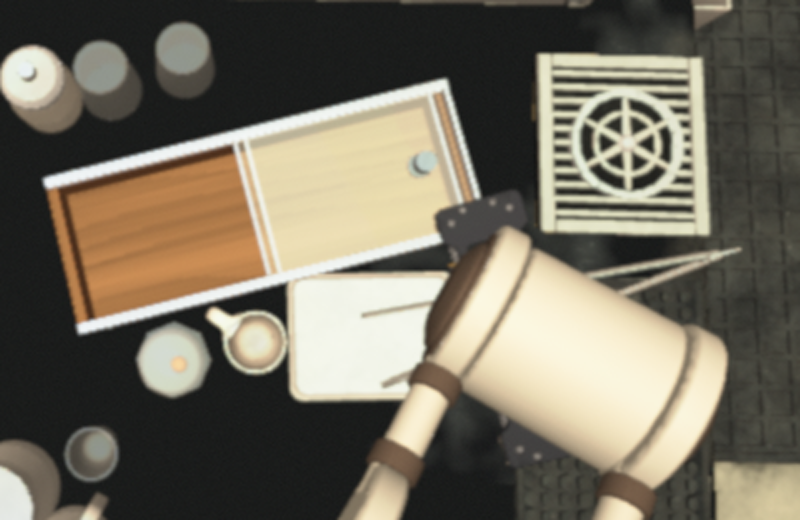

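Run:
```python
from bench import *
print(finish_job()); s=observe();print(s["t"],s["width"]*92)
```

```text
the job is handed in; nothing more can be done
None
the job is handed in; nothing more can be done
```

I slid the cover back to its stop by the knob, brought the tongs out jaws first through the opening, and handed the job in still holding them over the tray.

- **Cover:** The knob stopped moving after 151 mm of travel and stayed put under about 13 N of push, so I took that as the stop. From the camera I had expected about 153 mm. The cover was still fully back in the last picture.
- **Extraction:** I gripped the tongs at about 45 mm width, near their balance point. They came out tilting from 0° to 49° along a path planned with 3 to 10 mm of clearance. No force guard (6–8 N) tripped while they were coming out.
- **Final hold:** The arm was still at 28.6 s with the grip firm. From above, the jaw tips were within a few mm of prediction, with the jaws over the middle of the tray and about 15 cm above it.
- **Disagreements:** In the last side view the hinge end looked about 4 mm lower than predicted. The jaw tips looked about 5 mm higher, which could be their taper. Together that suggests a tilt of about 1°, jaws up, and I left it uncorrected.
- **Other things:** The cup, jars and glasses looked unmoved in the last top view.

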